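Index the filter carousel and snap the cap onto its open port

ROBOT

A 7-joint arm with a two-finger parallel gripper is mounted at the origin on the work surface. World frame = base frame: x ahead of the robot, y to its left, z up, the work surface at z = 0. Lengths are in mm, angles in degrees, forces in N, time in s.
With the tool pointing down it reaches from about 425 to 975 mm from the base axis. Payload 16.7 kg.
Tool frame: the origin (TCP) lies at the very end of the fingers, on their centre line; the grasp point (between the pads) lies 19 mm behind it; z points along the fingers, y is the direction in which the jaws open and shut (so a half turn about z gives the same grasp; the last joint's range is limited). The gripper opens to 85 mm and grips with 20 to 120 N. Pads are 22 mm wide; open, the fingers measure 114 mm over their backs; the gripper's body (76 mm by 85 mm) begins 54 mm behind the grasp point. The pads swing forward as they close: fully open they stand 13 mm farther back than shut.
Start: joints at [-81.904, 24.414, 4.234, 92.017, -1.954, 63.644, -3.845], TCP at [193.541, 646.621, 231.302] pointing down, gripper open.
Joint ranges: [-163.25, 163.25], [-28.42, 122.38], [-70.27, 78.77], [12.13, 141.07], [-58.53, 238.53], [9.26, 117.41], [-156.51, 156.51]. Speed limits (degrees/s): [108.29, 108.29, 136.94, 136.94, 172.46, 172.46, 172.46].

INTERFACE

Orientations are given as [roll, pitch, yaw] about the fixed x, y, z axes, in that order (R = Rz(yaw) Ry(pitch) Rx(roll)).
In Python, from plant import ctrl gives the robot as it stands.
- The arm moves only by the tool apply_moves, never from a script. Its argument "targets" is a list of rows, each a list of 3 entries, a list of its own where there are three numbers: the shift along the tool's x, y, z in m, then the turn about the tool's z in rad, then the closure, from 0 (fully open) to 1 (shut). In form: [[[dx, dy, dz], yaw, gripper], ...]. A call has 1 to 20 rows; each row shifts and turns the commanded pose from where the row before left it, along the tool's axes as they then stand; what a row does not reach is not made up. A row lasts 1/8 s, in which the tool goes at most 62.5 mm and 10.7 degrees, less where a joint would pass 70% of its speed; a pose out of reach is approached as far as the arm can. A call with a gripper value outside its range is refused whole. The fingers move at their own pace and stop on an object; "newtons" is the grip in N (left out, the last holds). Time passes only in rows, so rows that do not move let the fingers close. It gives the time, the measured TCP pose, the force and the opening at its end, in the units of the state.
- ctrl.get_obs(): the state, without advancing time (a new reading comes with each control period).
- ctrl.read_camera(name): name is "scene" or "side" or "wrist"; returns the picture (480x640x3 uint8, red, green, blue); there is no depth.
- ctrl.camera_params(name): a dict with "intrinsics" (3x3 intrinsics, pixels), "D" ([k1, k2, p1, p2, k3] as OpenCV has them; the pictures are not rectified), "R" (3x3) and "t" (3): a world point X has camera coordinates R X + t. Camera axes: x right, y down, z forward; pixel columns grow to the right and rows downward; lengths in mm; the calibration is good to about 2 mm. A picture is of the moment at which its call begins: read the wrist's pose just before it. camera_params takes no time and is no camera call; for the wrist camera it gives the pose at the moment of the call.
- ctrl.close_job(): hands the job in, once; it reports no verdict.
Trained networks look in the newest picture that a camera, given by its name, has taken for a name from the list of things; names that differ only in an ending like _2 or _b are one class to them, and where a whole thing is asked for, a point or a joint stands for the part that bears it (a point fixed in the world has none). Each returns a list of dicts, best first, with "confidence" (0 to 1); they miss things now and then, are a little off and sometimes report something else, mostly with a low value. They report only what shows in the picture. A call takes as long as a camera call. They do not tell look-alikes from the thing itself.
- ctrl.trace(camera, target): "pixels" (480x640 bool, what is visible of it) and "location" ([column, row] as shares, 0 to 1, of the picture: columns of its width, rows of its height, amid what is visible of it).
- ctrl.pinpoint(camera, target): "location" ([column, row] as shares, 0 to 1, of the picture: columns of its width, rows of its height: a listed point, or the origin of a listed thing).
The state is a dict: "t": time; "joints": joint angles; "qvel": joint speeds; "joint_efforts": joint torques, N m; "position": TCP position; "orientation": TCP orientation; "ft_force": force on the tool from outside, world axes, zero at the start; "wrist_torque": the same for the moment, N m; "gripper_width": finger opening in mm.
Only numpy, scipy, OpenCV 4.12 (cv2) and the standard library are available. Lean on these libraries where they do the work, as an engineer would, in place of code of your own. Each camera call takes 0.05 s, during which the arm holds its last target. There are 200 camera calls.

TASK

Turn the filter carousel anticlockwise seen from above (its upright black handle serves for this) until it clicks into its detent and the open brass port has come out from under the clear cover to the service position. Then take the red cap from the rubber mat, press it straight down onto that port until it snaps, keep pressing after the click so that the orange sealing ring is pushed down to its stop, and finish like that, still holding the cap pressed down without letting go. Leave the other loose things on the bench where they are.

Things in the scene. Friction and masses are not known exactly. Their poses are not given: they have to be found in the camera images.
- cap: Red plastic snap cap, a twelve-sided cup standing open side down on the mat: 42 mm across flats, 38 mm tall, about 40 g. Origin: centre of its open underside; z up. Side faces every 30 degrees from its x axis. The mouth has a lip 4 mm high of 24.8 mm bore, above it the bore is 34 mm, up to the roof 32 mm above the mouth.
- mat: Black rubber mat fixed on the bench, 130 x 250 x 4 mm, long side along its y axis; origin at the centre of its underside. The red cap and the white stopper stand on it, at either end.
- carousel (a joint): Angle of the carousel disc (rad), growing anticlockwise seen from above. 0 is the detent (service position); starts between -1.75 and -1.2. A sprung ball rides over a rim pin at about -0.15 to -0.08, then drops into the notch (play about 0.01); a second pin resists leaving it beyond +0.08. Turning takes about 1.5 N at the handle, up to 15 N over a pin. Stays where left.
- carousel_base: Fixed base of the carousel, origin on its axis at bench level. At the service position the open port lies towards this body's -x, the handle towards its +x. On its -y side is a low detent block, 38 mm high, 131 to 153 mm from the axis; on its +y side a blue wall 104 mm high, 125 to 137 mm from the axis, that carries the clear cover.
- carousel_axis (a point): Centre of the carousel's aluminium disc, on its upper face 45 mm above the bench. The disc is 210 mm across. It carries two ports already closed by blue caps (42 mm across, tops 44 mm above the disc, 72 mm from the axis, 60 degrees either side of the handle), which are no part of the job.
- handle_top (a point): Top centre of the carousel's black handle, an upright round post of 14 mm diameter, 60 mm tall above the disc, 88 mm from the axis, opposite the open port. Turns with the disc.
- port_foot (a point): Foot of the open brass port, at its centre on the disc's upper face, 72 mm from the axis; z up. Pressed straight down, the cap's underside meets the snap balls about 27 mm above this point; the push peaks near 23 mm, then drops and the balls draw the cap down to about 15 mm (the click). At 14 mm it meets the sealing ring and can be pushed on to 8 mm. A snapped cap stays on.
- seal_ring (a joint): How far the orange sprung sealing ring round the port's foot (50 mm across) is pushed down: 0 at rest (its top 14 mm above port_foot), 0.006 at its stop. The spring takes 2 N to start and 8 N at the stop. The seal is tight when pushed down by more than 0.003.
- stopper: Bystander: white plastic stopper, 34 mm wide and 28 mm tall, on the mat; not a cap for the port. Origin under its centre.
- meter: Bystander: black handheld meter lying flat, 85 x 160 x 22 mm, origin under its centre.
- printer: Bystander: small black and blue receipt printer, 80 x 110 x 46 mm, origin under its centre.
- screwdriver: Bystander: screwdriver lying on the bench along its x axis.
- wrench: Bystander: wrench lying on the bench along its x axis.
- bottle: Bystander: white bottle, 52 mm wide and 120 mm tall, origin under its centre.
- cover_mid (a point): Middle of the upper face of the fixed clear cover plate, 107 mm above the bench: 100 mm along the x and 105 mm along the y of carousel_base, 5 mm thick, its middle 84.5 mm from the axis towards +y. The open port starts under it and cannot be capped there.
- port_top (a point): Top centre of the open brass port's stud, 37 mm above port_foot. The stud is 24 mm in diameter, its top 6 mm tapering to 14 mm. Four sprung steel balls stick out 3 mm from its side, 14 mm below this point. Pressing the cap over them takes about 6 to 12 N.
There are look-alikes about, which are no part of the job. Of the things like the cap, leave any that is turquoise; of the rest the smaller one is meant.

How it is judged:
By the outcome, as a careful person would: the job done as asked, in the order asked, and still so for the second after the job is handed in, while the arm keeps its last pose, push and grip.
It also fails if it takes over 72 s, if anything falls off the work surface, if the arm or the gripper's body presses on something with over 40 N, if the wrist force passes 120 N, or if a joint passes its speed limit or range.

## Working session

There is one attempt and no reset: what is moved stays moved. The work goes in short steps, Python scripts to look and compute and a tool call to move; the robot and the scene stay as the last step left them, time stands still between calls to the robot, and variables do not carry over. Pictures are saved under pics/ and viewed, about 8 in all and at most 12, crops included, and the job is handed in when it is done.

Besides the shell and the picture viewer there is one more tool, called as a command line: name --argument value ..., lists and objects as JSON in quotes. apply_moves: Moves the arm, as the interface text tells. Its arguments: {"type":"object","properties":{"targets":{"type":"array"},"newtons":{"type":"number"}},"required":["targets"]}

```bash
mkdir -p pics; ls; cat > h.py <<'E'
import numpy as np, cv2
from plant import ctrl
def shot(cam):
    P=ctrl.camera_params(cam); im=ctrl.read_camera(cam); return P,im
def save(im,name): cv2.imwrite('pics/'+name,cv2.cvtColor(im,cv2.COLOR_RGB2BGR))
def ray(P,uv):
    n=cv2.undistortPoints(np.array([[uv]],float),np.array(P['intrinsics'],float),np.array(P['D'],float))[0,0]
    R=np.array(P['R']);t=np.array(P['t']).ravel()
    d=R.T@np.array([n[0],n[1],1.]); return -R.T@t, d/np.linalg.norm(d)
def atz(P,uv,z):
    o,d=ray(P,uv); return o+d*(z-o[2])/d[2]
def tri(obs):
    A=np.zeros((3,3));b=np.zeros(3)
    for P,uv in obs:
        o,d=ray(P,uv);M=np.eye(3)-np.outer(d,d);A+=M;b+=M@o
    x=np.linalg.solve(A,b)
    return x,[round(float(np.linalg.norm(np.cross(x-o,d))),1) for o,d in (ray(*q) for q in obs)]
def proj(P,X):
    R=np.array(P['R'],float);return cv2.projectPoints(np.array(X,float).reshape(-1,3),cv2.Rodrigues(R)[0],np.array(P['t'],float),np.array(P['intrinsics'],float),np.array(P['D'],float))[0][:,0]
def pts(cam,name):
    return [(np.round(np.array(r['location'])*[640,480],1),round(float(r['confidence']),2)) for r in ctrl.pinpoint(cam,name)]
E
cat > a.py <<'E'
from h import *
np.set_printoptions(precision=1,suppress=True)
ims=[]
for c in ('scene','side'):
    P,im=shot(c); save(im,c+'0.png'); 
    for n in ('cap','mat','carousel_base','carousel_axis','handle_top','port_top','stopper','cover_mid','bottle','printer','meter'):
        print(c,n,[(u.tolist(),f) for u,f in pts(c,n)][:4])
    print(c, -np.array(P['R']).T@np.array(P['t']).ravel())
print({k:np.round(v,2).tolist() for k,v in ctrl.get_obs().items()})
E
python3 a.py
```

```text
pics
scene cap [([423.0, 230.6], 0.6), ([460.0, 234.1], 0.59), ([400.0, 243.5], 0.54)]
scene mat [([398.9, 243.4], 0.75), ([422.4, 232.1], 0.19)]
scene carousel_base [([245.8, 256.1], 0.88)]
scene carousel_axis [([241.5, 243.7], 0.89), ([442.8, 170.1], 0.58)]
scene handle_top [([210.8, 230.4], 0.92)]
scene port_top [([269.0, 236.0], 0.89), ([265.3, 247.7], 0.66)]
scene stopper [([372.5, 242.4], 0.42)]
scene cover_mid [([270.7, 235.2], 0.92)]
scene bottle [([467.6, 292.4], 0.57)]
scene printer [([270.8, 325.0], 0.95)]
scene meter [([358.3, 313.5], 0.61), ([269.9, 239.2], 0.39)]
scene [1365.5   -9.8 1440.1]
side cap [([294.8, 402.3], 0.76), ([350.0, 407.4], 0.74), ([304.5, 357.3], 0.71)]
side mat [([303.2, 327.5], 0.74), ([304.7, 307.4], 0.19)]
side carousel_base [([324.7, 218.7], 0.64)]
side carousel_axis [([323.1, 205.6], 0.87)]
side handle_top [([336.3, 172.6], 0.64)]
side port_top [([314.5, 207.0], 0.96), ([312.1, 203.4], 0.65), ([324.8, 217.8], 0.56)]
side stopper [([308.0, 306.9], 0.73), ([408.4, 189.9], 0.28)]
side cover_mid []
side bottle [([215.6, 390.4], 0.7), ([413.1, 189.3], 0.7)]
side printer [([249.4, 221.9], 0.67)]
side meter [([225.8, 278.9], 0.68)]
side [365.  986.  985.9]
{'t': 1.2, 'joints': [-81.9, 24.41, 4.23, 92.02, -1.95, 63.65, -3.85], 'qvel': [-0.08, 0.02, -0.07, 0.12, -0.0, 0.04, -0.04], 'joint_efforts': [0.0, -94.95, 3.76, -46.39, 0.02, 0.0, -0.0], 'position': [193.53, 646.6, 231.3], 'orientation': [-180.0, -0.0, 163.34], 'ft_force': [-1.16, -0.2, -0.38], 'wrist_torque': [-0.0, -0.01, -0.0], 'gripper_width': 85.82}
```

```bash
python3 - <<'E'
import cv2,numpy as np
a=cv2.imread('pics/scene0.png');b=cv2.imread('pics/side0.png')
cv2.imwrite('pics/m1.png',cv2.resize(a[140:380,170:490],(800,600),interpolation=cv2.INTER_CUBIC))
cv2.imwrite('pics/m2.png',cv2.resize(b[140:440,150:550],(800,600),interpolation=cv2.INTER_CUBIC))
E
```

```text
(no output)
```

View pics/m1.png

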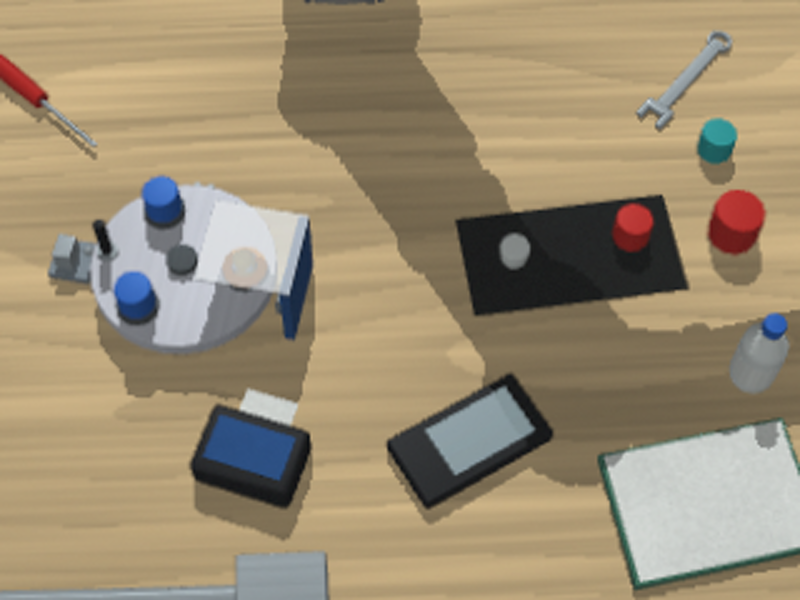

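View pics/m2.png

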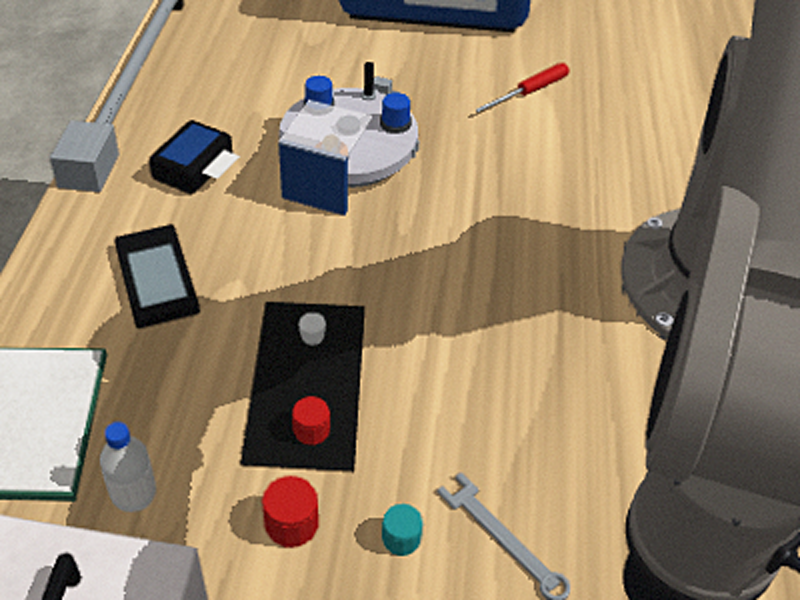

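The scene view (shown in world axes, x down and y right) puts the carousel at about px 245,255, with the handle at 211,230 beside the detent block. The port is under the cover. The small red cap on the mat is at about 423,231, the larger red look-alike is at 460,234, and the turquoise one stands above it.

```bash
cat > b.py <<'E'
from h import *
np.set_printoptions(precision=1,suppress=True)
S=ctrl.camera_params('scene');D=ctrl.camera_params('side')
for n,a,b in (('cap',(423,230.6),(304.5,357.3)),('axis',(241.5,243.7),(323.1,205.6)),('base',(245.8,256.1),(324.7,218.7)),('handle',(210.8,230.4),(336.3,172.6)),('port',(265.3,247.7),(314.5,207)),('port',(269,236),(314.5,207)),('mat',(398.9,243.4),(303.2,327.5))):
    x,r=tri([(S,a),(D,b)]);print(n,x,r)
for n,p,z in (('handle',(210.8,230.4),105),('axis',(241.5,243.7),45),('cap',(423,230.6),4),('cover',(270.7,235.2),107),('stopper',(372.5,242.4),4)): print(n,atz(S,p,z))
E
python3 b.py
```

```text
cap [505.1 324.    7.2] [6.5, 6.5]
axis [ 543.5 -197.6   39. ] [6.3, 6.3]
base [ 544.3 -196.2  -17.7] [1.4, 1.4]
handle [ 522.8 -280.6   97.9] [2.8, 2.8]
port [ 567.6 -133.9   72.2] [4.8, 4.8]
port [ 555.8 -116.1   96. ] [5.7, 5.7]
mat [531.8 244.    1.6] [3.9, 3.9]
handle [ 530.2 -277.5  105. ]
axis [ 540.6 -200.4   45. ]
cap [497.3 321.3   4. ]
cover [ 554.5 -113.7  107. ]
stopper [529.9 170.    4. ]
```

apply_moves --targets '[[[-0.037, -0.024, -0.009], 0, 0], [[-0.037, -0.024, -0.009], 0, 0], [[-0.037, -0.024, -0.009], 0, 0], [[-0.037, -0.024, -0.009], 0, 0], [[-0.037, -0.024, -0.009], 0, 0], [[-0.037, -0.024, -0.009], 0, 0], [[-0.037, -0.024, -0.009], 0, 0], [[-0.037, -0.024, -0.009], 0, 0]]'

```text
t: 2.2
position: [422.9, 376.6, 303.8]
orientation: [180.0, 0.0, 163.3]
ft_force: [1.5, 1.4, -0.5]
gripper_width: 85.1
```

```bash
cat >> h.py <<'E'
def rows(target,yaw,n):
    "tool-axis shift per row for a world move done before any turn"
    o=ctrl.get_obs();p=np.array(o['position']);y=np.radians(o['orientation'][2])
    d=np.array(target)-p;c,s=np.cos(y),np.sin(y)
    t=np.array([c*d[0]+s*d[1],s*d[0]-c*d[1],-d[2]])
    turn=-((yaw-o['orientation'][2]+180)%360-180)
    print('total tool shift mm',t.round(1),'turn rad',round(np.radians(turn),3),'per row',(t/n/1000).round(4),round(np.radians(turn)/n,4))
def ob():
    o=ctrl.get_obs();print({k:np.round(o[k],1).tolist() for k in ('t','joints','position','orientation','ft_force','gripper_width')})
E
python3 - <<'E'
from h import *
np.set_printoptions(precision=2,suppress=True)
ob()
P=ctrl.camera_params('wrist');R=np.array(P['R']);t=np.array(P['t']).ravel()
print('cam',-R.T@t, 'axis',R[2]); print(proj(P,[[505,324,20],[545,-198,45],[530,250,0]]))
rows([530,-250,300],163,1)
E
```

```text
{'t': 2.2, 'joints': [-59.3, 10.8, 12.9, 101.7, -2.6, 67.7, 27.7], 'position': [422.9, 376.6, 303.8], 'orientation': [180.0, 0.0, 163.3], 'ft_force': [1.5, 1.4, -0.5], 'gripper_width': 85.1}
cam [356.41 396.63 445.25] axis [ 0.26 -0.08 -0.96]
[[301.71 270.65]
 [-22.05 392.01]
 [257.48 295.74]]
total tool shift mm [-282.3 -569.5    3.8] turn rad 0.006 per row [-0.28 -0.57  0.  ] 0.0058
```

```bash
python3 - <<'E'
from h import *
np.set_printoptions(precision=1,suppress=True)
P,im=shot('wrist');save(im,'w1.png')
for n in ('cap','stopper'):
    for u,f in pts('wrist',n): print(n,u,f,atz(P,u,4))
rows([520,-225,300],78,1)
E
```

```text
cap [360.7 154.3] 0.9 [385.4 437.4   4. ]
cap [298.5 270.5] 0.79 [509.1 317.2   4. ]
cap [386.1 246.4] 0.55 [510.1 438.8   4. ]
total tool shift mm [-266.7 -547.1    4. ] turn rad 1.485 per row [-0.3 -0.5  0. ] 1.4853
```

View pics/w1.png

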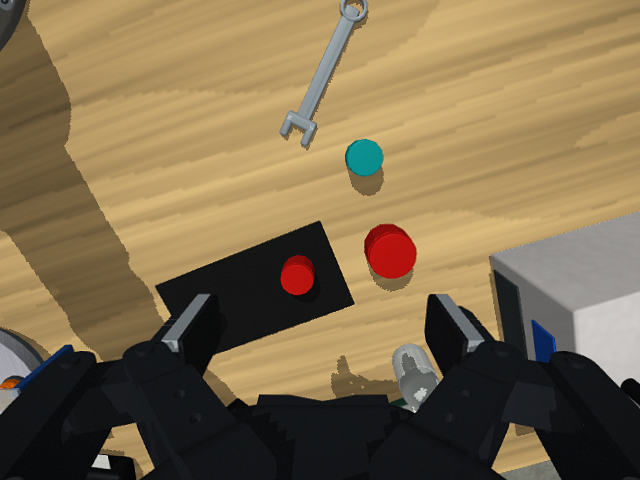

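The small red cap on the mat shows at px 298,275, the larger red one at 390,250 and the turquoise one at 364,157. Next I go to the carousel.

apply_moves --targets '[[[-0.0222, -0.0456, 0], 0, 0], [[-0.0222, -0.0456, 0], 0, 0], [[-0.0222, -0.0456, 0], 0, 0], [[-0.0222, -0.0456, 0], 0, 0], [[-0.0222, -0.0456, 0], 0, 0], [[-0.0222, -0.0456, 0], 0, 0], [[-0.0222, -0.0456, 0], 0, 0], [[-0.0222, -0.0456, 0], 0, 0], [[-0.0222, -0.0456, 0], 0, 0], [[-0.0222, -0.0456, 0], 0, 0], [[-0.0222, -0.0456, 0], 0, 0], [[-0.0222, -0.0456, 0], 0, 0]]'

```text
t: 3.85
position: [521.0, -223.2, 303.3]
orientation: [180.0, 0.0, 163.4]
ft_force: [0.9, 1.0, 0.4]
gripper_width: 85.7
```

apply_moves --targets '[[[0, 0, 0.004], 0.165, 0], [[0, 0, 0.004], 0.165, 0], [[0, 0, 0.004], 0.165, 0], [[0, 0, 0.004], 0.165, 0], [[0, 0, 0.004], 0.165, 0], [[0, 0, 0.004], 0.165, 0], [[0, 0, 0.004], 0.165, 0], [[0, 0, 0.004], 0.165, 0], [[0, 0, 0.004], 0.165, 0]]'

```text
t: 4.97
position: [520.8, -221.7, 267.0]
orientation: [-180.0, -0.0, 78.0]
ft_force: [0.0, -0.3, 0.2]
gripper_width: 85.3
```

```bash
python3 - <<'E'
from h import *
np.set_printoptions(precision=1,suppress=True)
ob()
P,im=shot('wrist');save(im,'w2.png')
for n,z in (('carousel_axis',45),('handle_top',105),('port_top',82),('cover_mid',107)):
    for u,f in pts('wrist',n): print(n,u,f,atz(P,u,z))
E
```

```text
{'t': 5.0, 'joints': [-29.7, 19.2, 58.4, 106.1, -18.0, 64.7, 23.1], 'position': [520.8, -221.7, 267.0], 'orientation': [-180.0, -0.0, 78.0], 'ft_force': [0.0, -0.3, 0.2], 'gripper_width': 85.3}
carousel_axis [337.2 177.2] 0.84 [ 541.7 -192.9   45. ]
handle_top [338.  282.8] 0.98 [ 522.  -282.9  105. ]
cover_mid [346.7  81.4] 0.96 [ 563.2 -112.4  107. ]
```

View pics/w2.png

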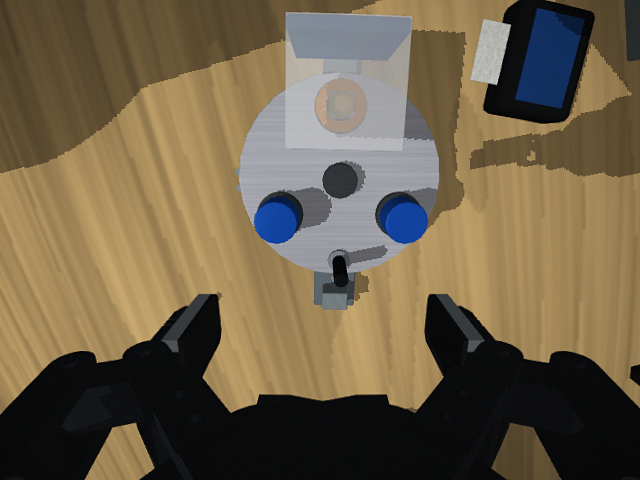

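The wrist view shows the handle top at px 338,283 (next to the detent block), the hub at 340,180 and the port with its orange ring under the cover at 341,105. The jaws already lie tangentially, so I'll descend over the handle and close.

apply_moves --targets '[[[-0.0195, 0.0047, 0], 0, 0], [[-0.0195, 0.0047, 0], 0, 0], [[-0.0195, 0.0047, 0], 0, 0], [[0, 0, 0.04], 0, 0], [[0, 0, 0.04], 0, 0], [[0, 0, 0.04], 0, 0], [[0, 0, 0.04], 0, 0.3], [[0, 0, 0.04], 0, 0.6], [[0, 0, 0], 0, 1], [[0, 0, 0], 0, 1], [[0, 0, 0], 0, 1], [[0, 0, 0], 0, 1]]' --newtons 40

```text
t: 6.72
position: [522.9, -283.5, 68.7]
orientation: [179.9, 0.0, 78.3]
ft_force: [-1.8, -2.3, 8.6]
gripper_width: 12.8
```

```bash
python3 - <<'E'
from h import *
np.set_printoptions(precision=1,suppress=True)
ob()
P,im=shot('wrist');save(im,'w3.png')
for n,z in (('carousel_axis',45),('handle_top',105),('cover_mid',107)):
    for u,f in pts('wrist',n): print(n,u,f,atz(P,u,z))
E
```

```text
{'t': 6.7, 'joints': [-10.6, 35.8, 44.5, 111.9, -34.6, 46.3, 41.6], 'position': [522.9, -283.5, 68.7], 'orientation': [179.9, 0.0, 78.3], 'ft_force': [-1.8, -2.3, 8.6], 'gripper_width': 12.8}
carousel_axis [326.5  89.8] 0.89 [ 542.7 -194.6   45. ]
handle_top [320.1 343.5] 0.86 [ 521.9 -281.3  105. ]
```

apply_moves --targets '[[[0.0004, 0.008, 0], -0.09, 1], [[0.0004, 0.008, 0], -0.09, 1], [[0.0004, 0.008, 0], -0.09, 1], [[0.0004, 0.008, 0], -0.09, 1], [[0.0004, 0.008, 0], -0.09, 1], [[0.0004, 0.008, 0], -0.09, 1], [[0.0004, 0.008, 0], -0.09, 1]]'

```text
t: 7.8
position: [578.2, -279.2, 68.8]
orientation: [179.9, 0.3, 114.4]
ft_force: [3.8, -13.5, -1.7]
gripper_width: 13.0
```

```bash
python3 - <<'E'
from h import *
ob()
p=np.array(ctrl.get_obs()['position'])[:2]-[542.5,-195];print(np.hypot(*p),np.degrees(np.arctan2(p[1],p[0])))
E
```

```text
{'t': 7.8, 'joints': [-5.1, 36.1, 34.6, 105.3, -27.1, 46.8, 67.7], 'position': [578.2, -279.2, 68.8], 'orientation': [179.9, 0.3, 114.4], 'ft_force': [3.8, -13.5, -1.7], 'gripper_width': 13.0}
91.43645365715983 -67.02725861042437
```

apply_moves --targets '[[[-0.0006, 0.008, 0], -0.09, 1], [[-0.0004, 0.008, 0], -0.09, 1], [[0.0, 0.008, 0], -0.09, 1], [[0.0004, 0.008, 0], -0.09, 1], [[0.0004, 0.008, 0], -0.09, 1], [[0.0004, 0.008, 0], -0.09, 1]]'

```text
t: 8.55
position: [616.2, -249.5, 68.8]
orientation: [-180.0, 0.3, 145.4]
ft_force: [7.2, -8.0, -3.1]
gripper_width: 13.0
```

```bash
python3 - <<'E'
from h import *
np.set_printoptions(precision=1,suppress=True)
ob()
P,im=shot('wrist');save(im,'w4.png')
for n,z in (('carousel_axis',45),('handle_top',105),('cover_mid',107),('port_top',82)):
    for u,f in pts('wrist',n): print(n,u,f,atz(P,u,z))
p=np.array(ctrl.get_obs()['position'])[:2]-[542.5,-195];print(np.hypot(*p),np.degrees(np.arctan2(p[1],p[0])))
E
```

```text
{'t': 8.6, 'joints': [-2.5, 35.8, 26.4, 101.8, -20.7, 47.0, 89.2], 'position': [616.2, -249.5, 68.8], 'orientation': [-180.0, 0.3, 145.4], 'ft_force': [7.2, -8.0, -3.1], 'gripper_width': 13.0}
carousel_axis [327.  89.] 0.88 [ 541.9 -195.8   45. ]
handle_top [324.1 343. ] 0.64 [ 614.4 -247.5  105. ]
91.65157389208935 -36.11134818129071
```

apply_moves --targets '[[[0.0002, 0.0062, 0], -0.07, 1], [[0.0002, 0.0062, 0], -0.07, 1], [[0.0002, 0.0062, 0], -0.07, 1], [[0, 0.0036, 0], -0.04, 1]]'

```text
t: 9.3
position: [627.4, -229.4, 68.8]
orientation: [-180.0, 0.3, 159.7]
ft_force: [12.0, -7.7, -4.7]
gripper_width: 13.0
```

apply_moves --targets '[[[0, 0.0027, 0], -0.03, 1]]'

```text
t: 9.43
position: [627.8, -228.1, 68.9]
orientation: [-179.9, 0.3, 161.4]
ft_force: [10.4, -13.9, -7.5]
gripper_width: 12.7
```

apply_moves --targets '[[[0, 0.0027, 0], -0.03, 1]]'

```text
t: 9.55
position: [628.6, -226.0, 68.9]
orientation: [-179.9, 0.3, 163.0]
ft_force: [11.3, -13.0, -7.0]
gripper_width: 13.2
```

apply_moves --targets '[[[0, 0.0027, 0], -0.03, 1]]'

```text
t: 9.68
position: [629.7, -222.8, 68.9]
orientation: [-179.9, 0.3, 164.8]
ft_force: [13.3, -9.6, -5.9]
gripper_width: 13.2
```

apply_moves --targets '[[[0, 0.0027, 0], -0.03, 1]]'

```text
t: 9.8
position: [630.7, -219.3, 68.9]
orientation: [-179.9, 0.3, 166.5]
ft_force: [13.8, -5.6, -5.4]
gripper_width: 12.9
```

apply_moves --targets '[[[0, 0.002, 0], -0.02, 1]]'

```text
t: 9.93
position: [631.2, -217.0, 68.9]
orientation: [-179.9, 0.3, 167.7]
ft_force: [13.6, -7.1, -6.1]
gripper_width: 13.1
```

```bash
python3 - <<'E'
from h import *
ob()
p=np.array(ctrl.get_obs()['position'])[:2]-[542.3,-195.5];print(np.hypot(*p),np.degrees(np.arctan2(p[1],p[0])))
E
```

```text
{'t': 9.9, 'joints': [-1.5, 34.9, 20.6, 101.2, -16.1, 46.5, 104.5], 'position': [631.2, -217.0, 68.9], 'orientation': [-179.9, 0.3, 167.7], 'ft_force': [13.6, -7.1, -6.1], 'gripper_width': 13.1}
91.50771378854114 -13.616787618383247
```

apply_moves --targets '[[[0, 0.0015, 0], -0.017, 1]]'

```text
t: 10.05
position: [631.6, -215.5, 68.8]
orientation: [-179.9, 0.3, 168.7]
ft_force: [13.7, -7.6, -6.9]
gripper_width: 12.5
```

apply_moves --targets '[[[0, 0.001, 0], -0.011, 1], [[0, 0, 0], 0, 1]]'

```text
t: 10.3
position: [631.7, -215.2, 68.9]
orientation: [-179.9, 0.3, 169.3]
ft_force: [13.6, -8.8, -7.4]
gripper_width: 12.6
```

apply_moves --targets '[[[0, 0, 0], 0, 0], [[0, 0, 0], 0, 0], [[0, 0, 0], 0, 0], [[0, 0, -0.02], 0, 0], [[0, 0, -0.05], 0, 0], [[0, 0, -0.05], 0, 0], [[0.04, 0, -0.05], 0, 0], [[0.04, 0, -0.04], 0, 0], [[0, 0, 0], 0, 0]]'

```text
t: 11.42
position: [550.5, -199.7, 281.1]
orientation: [179.9, 0.4, 169.2]
ft_force: [0.7, 0.2, -0.6]
gripper_width: 85.5
```

```bash
python3 - <<'E'
from h import *
np.set_printoptions(precision=1,suppress=True)
ob()
P,im=shot('wrist');save(im,'w5.png')
for n,z in (('carousel_axis',45),('handle_top',105),('cover_mid',107),('port_top',82),('port_foot',45)):
    for u,f in pts('wrist',n): print(n,u,f,atz(P,u,z))
E
```

```text
{'t': 11.4, 'joints': [-7.6, 14.1, 25.8, 101.9, -6.9, 65.1, 99.5], 'position': [550.5, -199.7, 281.1], 'orientation': [179.9, 0.4, 169.2], 'ft_force': [0.7, 0.2, -0.6], 'gripper_width': 85.5}
carousel_axis [322.8 194.4] 0.93 [ 539.4 -196.7   45. ]
handle_top [319.7 297.7] 0.75 [ 631.2 -217.6  105. ]
handle_top [321.6 196.6] 0.74 [ 532.  -196.6  105. ]
cover_mid [414.2 212.6] 0.88 [ 562.3 -115.1  107. ]
port_top [326.7 127.3] 0.62 [ 472.3 -180.3   82. ]
port_foot [326.6 130.4] 0.74 [ 474.4 -180.3   45. ]
port_foot [322.4 194.3] 0.73 [ 539.2 -197.1   45. ]
```

View pics/w5.png

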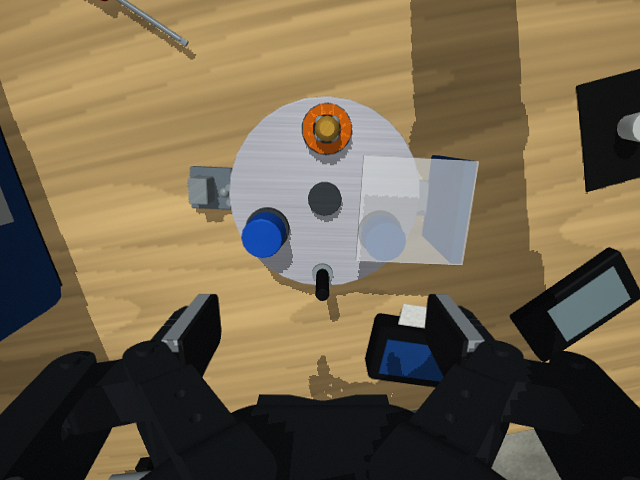

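The port is now clear of the cover: ring at px 327,129, stud top at 327,128, handle at 320,297, and the cover at 415,210 has a blue cap under it. I'll take a second view of the port on the way to the cap.

apply_moves --targets '[[[0.02, -0.01, 0.02], 0, 0], [[0.02, -0.01, 0.02], 0, 0], [[0, 0, 0], 0, 0]]'

```text
t: 12.1
position: [506.5, -211.6, 234.2]
orientation: [-180.0, -0.2, 169.1]
ft_force: [0.6, -0.4, 0.4]
gripper_width: 85.5
```

```bash
cat > c.py <<'E'
from h import *
np.set_printoptions(precision=1,suppress=True)
ob()
P,im=shot('wrist');save(im,'w6.png')
obs=[];
for n,z in (('carousel_axis',45),('port_top',82),('port_foot',45)):
    for u,f in pts('wrist',n): print(n,u,f,atz(P,u,z))
hsv=cv2.cvtColor(im,cv2.COLOR_RGB2HSV)
m=cv2.inRange(hsv,(5,150,120),(16,255,255))
n,l,s,c=cv2.connectedComponentsWithStats(m)
for i in range(1,n):
    if s[i,4]>150:
        q=np.argwhere(l==i)[:,::-1].astype(np.int32)
        h=cv2.convexHull(q.reshape(-1,1,2)); e=cv2.fitEllipse(h); print('ring',s[i],e,atz(P,e[0],59))
for cam in ('scene','side'):
    Q,im2=shot(cam); save(im2,cam+'6.png')
    for n,z in (('port_top',82),('port_foot',45),('carousel_axis',45),('handle_top',105)):
        print(cam,n,[(u,f,atz(Q,u,z)) for u,f in pts(cam,n)][:2])
E
python3 c.py
```

```text
{'t': 12.1, 'joints': [-6.1, 13.2, 26.0, 109.2, -6.6, 59.3, 101.8], 'position': [506.5, -211.6, 234.2], 'orientation': [-180.0, -0.2, 169.1], 'ft_force': [0.6, -0.4, 0.4], 'gripper_width': 85.5}
carousel_axis [343.1 248.3] 0.87 [ 542.8 -197.6   45. ]
port_top [353.  176.9] 0.67 [ 471.3 -178.7   82. ]
port_foot [350.3 175.4] 0.63 [ 473.5 -178.5   45. ]
ring [ 323  149   53   54 1202] ((349.2295837402344, 175.77569580078125), (53.56673049926758, 54.33821487426758), 33.305274963378906) [ 472.2 -180.3   59. ]
scene port_top [(array([246.4, 214.9]), 0.84, array([ 469.5, -184. ,   82. ]))]
scene port_foot [(array([248. , 224.6]), 0.71, array([ 478.4, -183.4,   45. ]))]
scene carousel_axis [(array([239.6, 243.7]), 0.81, array([ 540.4, -205.7,   45. ]))]
scene handle_top [(array([235.4, 262. ]), 0.73, array([ 631.2, -207. ,  105. ])), (array([369.4, 240.4]), 0.23, array([582.1, 149.7, 105. ]))]
side port_top [(array([343.6, 199.6]), 0.71, array([ 484.4, -174.2,   82. ]))]
side port_foot [(array([347.6, 209.2]), 0.77, array([ 471.9, -177.6,   45. ]))]
side carousel_axis [(array([320.7, 203.3]), 0.88, array([ 555., -193.,   45.])), (array([303.5, 355.8]), 0.51, array([506.9, 351.1,  45. ]))]
side handle_top [(array([295. , 178.9]), 0.66, array([ 637.4, -222.2,  105. ])), (array([345.4, 211.6]), 0.51, array([469.8, -92. , 105. ]))]
```

apply_moves --targets '[[[0.0063, 0.0504, 0], 0, 0], [[0.0063, 0.0504, 0], 0, 0], [[0.0063, 0.0504, 0], 0, 0], [[0.0063, 0.0504, 0], 0, 0], [[0.0063, 0.0504, 0], 0, 0], [[0.0063, 0.0504, 0], 0, 0], [[0.0063, 0.0504, 0.01], 0, 0], [[0.0063, 0.0504, 0.01], 0, 0], [[0.0063, 0.0504, 0.01], 0, 0], [[0.0063, 0.0504, 0.01], 0, 0], [[0, 0, 0], 0, 0]]'

```text
t: 14.18
position: [539.2, 300.1, 194.7]
orientation: [-180.0, -0.1, 169.6]
ft_force: [-0.3, -0.7, -0.6]
gripper_width: 85.6
```

```bash
cat > d.py <<'E'
from h import *
np.set_printoptions(precision=1,suppress=True)
ob()
P,im=shot('wrist');save(im,'w7.png')
for u,f in pts('wrist','cap'): print('cap',u,f,atz(P,u,4))
hsv=cv2.cvtColor(im,cv2.COLOR_RGB2HSV)
m=cv2.inRange(hsv,(0,150,60),(6,255,255))|cv2.inRange(hsv,(174,150,60),(180,255,255))
n,l,s,c=cv2.connectedComponentsWithStats(m)
for i in range(1,n):
    if s[i,4]>300: print('red',s[i],c[i], atz(P,c[i],30))
    if s[i,4]>300 and 200<c[i][0]<440: x,y,w,h=s[i,:4];box=(x,y,w,h)
x,y,w,h=box
save(cv2.resize(im[y-15:y+h+15,x-15:x+w+15],(600,600),interpolation=cv2.INTER_CUBIC),'w7c.png');print(box)
E
python3 d.py
```

```text
{'t': 14.2, 'joints': [-42.5, 21.2, 9.5, 102.2, -4.1, 57.1, 48.2], 'position': [539.2, 300.1, 194.7], 'orientation': [-180.0, -0.1, 169.6], 'ft_force': [-0.3, -0.7, -0.6], 'gripper_width': 85.6}
cap [446.2  21.7] 0.85 [390.3 436.8   4. ]
cap [456.6 160.1] 0.84 [510.2 434.1   4. ]
cap [334.  181.2] 0.68 [509.1 317.    4. ]
red [ 430  123   88   73 4975] [474.3 157.9] [507.9 440.2  30. ]
red [ 311  156   51   53 2036] [335.4 182.5] [507.6 317.7  30. ]
(np.int32(311), np.int32(156), np.int32(51), np.int32(53))
```

View pics/w7c.png

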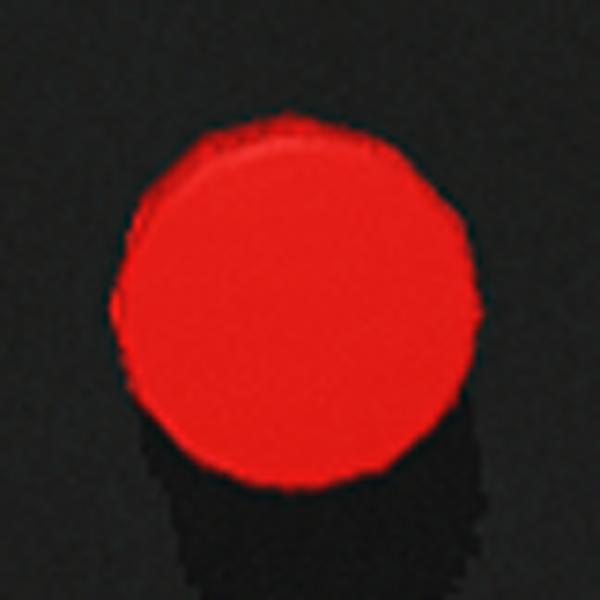

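The crop shows the twelve-sided red cap centred at about px 336,182. Next I fit its outline for position and face angle.

```bash
cat > e.py <<'E'
from h import *
P=ctrl.camera_params('wrist');im=cv2.cvtColor(cv2.imread('pics/w7.png'),cv2.COLOR_BGR2RGB)
im=im[146:220,300:375];K=6
big=cv2.resize(im,None,fx=K,fy=K,interpolation=cv2.INTER_CUBIC).astype(float)
m=((big[...,0]>95)&(big[...,0]>1.8*big[...,1])).astype(np.uint8)
from scipy.optimize import minimize
def cost(v,th):
    x,y,dz=v;a=np.radians(th+15+30*np.arange(12));r=21/np.cos(np.pi/12)
    X=[[x+r*np.cos(b),y+r*np.sin(b),z] for z in (4+dz,42+dz) for b in a]
    p=((proj(P,X)-[300,146]+.5)*K-.5).astype(np.float32)
    h=cv2.convexHull(p);o=np.zeros_like(m);cv2.fillConvexPoly(o,np.round(h*16).astype(np.int32),1,shift=4)
    return int((o^m).sum())
for th in range(-15,15,3):
    r=minimize(cost,[508.5,317.5,0],args=(th,),method='Nelder-Mead',options=dict(initial_simplex=[[508.5,317.5,0],[511,317.5,0],[508.5,320,0],[508.5,317.5,4]]))
    print(th,r.x.round(1),r.fun,m.sum())
E
python3 e.py
```

```text
-15 [509.5 313.3  -6.2] 2189.0 72000
-12 [509.7 313.3  -7.2] 2286.0 72000
-9 [509.5 313.3  -6.3] 2170.0 72000
-6 [509.5 313.2  -5.7] 2003.0 72000
-3 [509.4 313.3  -5.5] 1636.0 72000
0 [509.4 313.3  -5.7] 1163.0 72000
3 [509.5 313.2  -5.9] 937.0 72000
6 [509.6 313.2  -6. ] 1148.0 72000
9 [509.5 313.3  -5.5] 1600.0 72000
12 [509.5 313.3  -5.9] 1957.0 72000
```

```bash
python3 d.py | grep -v red; sed -i 's/range(-15,15,3)/(0,2,4,6)/' e.py; python3 e.py
```

```text
{'t': 14.3, 'joints': [-42.3, 21.0, 9.7, 102.3, -4.1, 57.1, 48.3], 'position': [540.4, 295.8, 195.7], 'orientation': [-179.9, -0.0, 169.3], 'ft_force': [0.3, -0.7, 0.8], 'gripper_width': 85.4}
cap [464.1 154.2] 0.9 [508.1 437.6   4. ]
cap [342.9 176.2] 0.76 [507.7 321.7   4. ]
cap [448.4  17. ] 0.63 [388.8 435.6   4. ]
(np.int32(315), np.int32(154), np.int32(51), np.int32(53))
0 [508.7 316.5  -6.3] 1217.0 71934
2 [508.7 316.6  -6.6] 937.0 71934
4 [508.7 316.5  -6. ] 922.0 71934
6 [508.6 316.5  -5.6] 1132.0 71934
```

apply_moves --targets '[[[0, 0, 0], 0.142, 0], [[0, 0, 0], 0.142, 0], [[0.019, 0.0022, 0.03], 0, 0], [[0.019, 0.0022, 0.03], 0, 0], [[0, 0, 0.035], 0, 0], [[0, 0, 0.03], 0, 0], [[0, 0, 0], 0, 0], [[0, 0, 0], 0, 0]]'

```text
t: 15.38
position: [509.6, 316.6, 72.5]
orientation: [179.9, 0.0, 152.9]
ft_force: [0.7, 0.2, 0.0]
gripper_width: 85.2
```

```bash
python3 - <<'E'
from h import *
np.set_printoptions(precision=1,suppress=True)
P,im=shot('wrist');save(im,'w8.png')
ob()
hsv=cv2.cvtColor(im,cv2.COLOR_RGB2HSV)
m=cv2.inRange(hsv,(0,150,60),(6,255,255))|cv2.inRange(hsv,(174,150,60),(180,255,255))
n,l,s,c=cv2.connectedComponentsWithStats(m)
for i in range(1,n):
    if s[i,4]>300: print('red',s[i],c[i], atz(P,c[i],38))
p=proj(P,[[508.5,317,42],[508.5,317,4]]);print(p)
rows([508.5,317,10],153,1)
E
```

```text
{'t': 15.4, 'joints': [-46.2, 28.3, 10.6, 109.6, -7.4, 42.6, 31.4], 'position': [509.7, 316.9, 72.7], 'orientation': [179.9, 0.1, 152.9], 'ft_force': [0.1, -0.9, 0.0], 'gripper_width': 85.1}
red [  454   106   153   123 14638] [532.2 165.8] [506.3 437.9  38. ]
red [ 284  220   78   88 5439] [322.4 263.7] [504.4 319.4  38. ]
[[322.  274.7]
 [322.  252.4]]
total tool shift mm [ 1.1 -0.5 62.7] turn rad -0.001 per row [ 0.  -0.   0.1] -0.0015
```

View pics/w8.png

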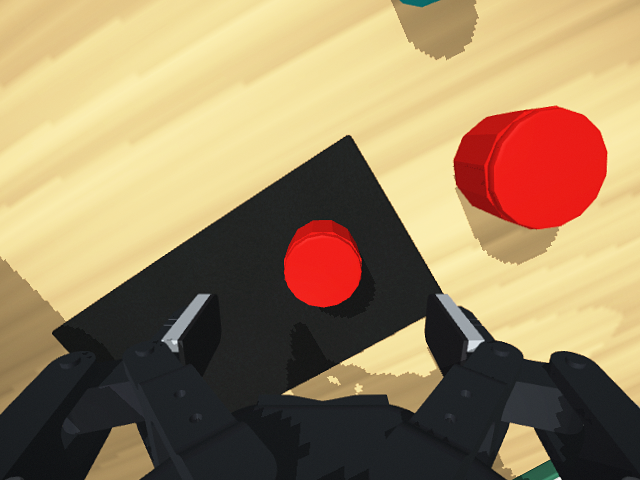

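```bash
python3 - <<'E'
from h import *
np.set_printoptions(precision=1,suppress=True)
P=ctrl.camera_params('wrist');im=cv2.cvtColor(cv2.imread('pics/w8.png'),cv2.COLOR_BGR2RGB)
m=np.zeros((480,640),np.uint8);s=np.s_[200:320,270:375]
m[s]=((im[s][...,0]>215)&(im[s][...,1]<60)).astype(np.uint8)
q=np.argwhere(m)[:,::-1].astype(np.int32);e=cv2.fitEllipse(cv2.convexHull(q.reshape(-1,1,2)));print(e,len(q),[atz(P,e[0],z) for z in (40,42)])
rows([507.5,317.5,10],153,1)
E
```

```text
((322.20867919921875, 268.346435546875), (75.47512817382812, 77.62442779541016), 96.61235046386719) 4398 [array([506.2, 318.7,  40. ]), array([505.6, 319. ,  42. ])]
total tool shift mm [ 2.2 -0.5 62.7] turn rad -0.001 per row [ 0.  -0.   0.1] -0.0015
```

apply_moves --targets '[[[0.0009, 0, 0.0209], 0, 0], [[0.0009, 0, 0.0209], 0, 0], [[0.0009, 0, 0.0209], 0, 0], [[0, 0, 0], 0, 0.2], [[0, 0, 0], 0, 0.6], [[0, 0, 0], 0, 1], [[0, 0, 0], 0, 1], [[0, 0, 0], 0, 1], [[0, 0, 0], 0, 1]]' --newtons 70

```text
t: 16.55
position: [507.2, 318.6, 10.1]
orientation: [179.9, 0.0, 153.0]
ft_force: [-1.2, -1.2, 9.8]
gripper_width: 40.7
```

apply_moves --targets '[[[0, 0, -0.02], 0, 1], [[0, 0, -0.05], 0, 1], [[0, 0, -0.05], 0, 1], [[0, 0, -0.05], 0, 1], [[0, 0, -0.05], 0, 1], [[0, 0, 0], 0, 1], [[0, 0, 0], 0, 1]]'

```text
t: 17.42
position: [506.1, 318.1, 229.3]
orientation: [179.9, 0.0, 153.0]
ft_force: [-0.9, 0.5, -1.4]
gripper_width: 40.8
```

```bash
python3 - <<'E'
from h import *
np.set_printoptions(precision=1,suppress=True)
P,im=shot('wrist');save(im,'w9.png')
ob();o=ctrl.get_obs();p=np.array(o['position']);y=np.radians(o['orientation'][2]);c,s_=np.cos(y),np.sin(y)
m=np.zeros((480,640),np.uint8);s=np.s_[200:480,220:420]
m[s]=((im[s][...,0]>170)&(im[s][...,1]<60)).astype(np.uint8)
q=np.argwhere(m)[:,::-1].astype(np.int32);e=cv2.fitEllipse(cv2.convexHull(q.reshape(-1,1,2)));print(e,len(q))
for z in (30,32): 
    X=atz(P,e[0],p[2]+z); d=X-p; print(X,'in tool x,y:',c*d[0]+s_*d[1], s_*d[0]-c*d[1])
rows([472.3,-179.8,230],63,1)
E
```

```text
{'t': 17.5, 'joints': [-48.8, 17.5, 13.0, 103.0, -4.5, 60.0, 28.8], 'position': [505.9, 317.9, 228.4], 'orientation': [-180.0, -0.0, 153.0], 'ft_force': [-0.7, 0.7, -1.0], 'gripper_width': 40.4}
((323.883056640625, 322.85845947265625), (96.209228515625, 129.16134643554688), 145.29617309570312) 7175
[500.9 321.4 258.4] in tool x,y: 6.090536123734978 0.802686670407569
[499.9 321.9 260.4] in tool x,y: 7.216703645582968 0.7923102127241379
total tool shift mm [-196.3 -458.6   -1.6] turn rad 1.57 per row [-0.2 -0.5 -0. ] 1.5702
```

View pics/w9.png

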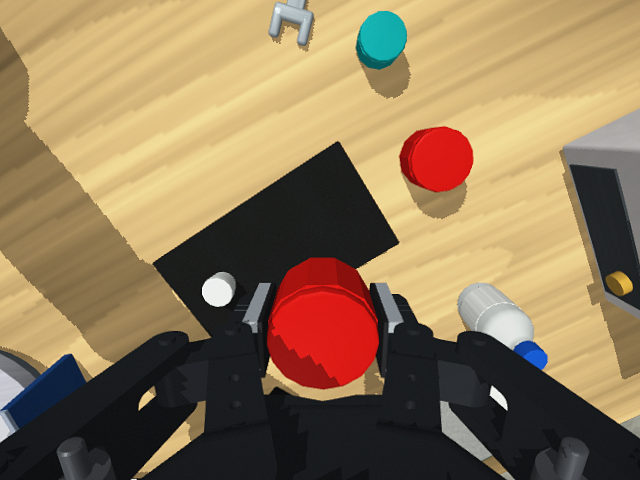

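The cap is held upright between the pads, top face centre at about px 323,338, which is about 1 mm toward tool +x. Next I move to the port.

apply_moves --targets '[[[-0.0178, -0.0472, 0], 0, 1], [[-0.0178, -0.0472, 0], 0, 1], [[-0.0178, -0.0472, 0], 0, 1], [[-0.0178, -0.0472, 0], 0, 1], [[-0.0178, -0.0472, 0], 0, 1], [[-0.0178, -0.0472, 0], 0, 1], [[-0.0178, -0.0472, 0], 0, 1], [[-0.0178, -0.0472, 0], 0, 1], [[-0.0178, -0.0472, 0], 0, 1], [[-0.0178, -0.0472, 0], 0, 1], [[-0.0178, -0.0472, 0], 0, 1]]'

```text
t: 18.85
position: [443.8, -234.7, 227.8]
orientation: [-180.0, -0.1, 153.0]
ft_force: [0.6, -0.4, -1.4]
gripper_width: 41.2
```

apply_moves --targets '[[[0, 0, 0], 0.157, 1], [[0, 0, 0], 0.157, 1], [[0, 0, 0], 0.157, 1], [[0, 0, 0], 0.157, 1], [[0, 0, 0], 0.157, 1], [[0, 0, 0], 0.157, 1], [[0, 0, 0], 0.157, 1], [[0, 0, 0], 0.157, 1], [[0, 0, 0], 0.157, 1], [[0, 0, 0], 0.157, 1], [[0, 0, 0], 0, 1], [[0, 0, 0], 0, 1]]'

```text
t: 20.35
position: [444.5, -233.1, 228.1]
orientation: [-180.0, 0.0, 63.2]
ft_force: [0.4, 0.9, 0.0]
gripper_width: 41.0
```

```bash
cat > f.py <<'E'
from h import *
import sys
np.set_printoptions(precision=1,suppress=True)
P,im=shot('wrist');save(im,sys.argv[1])
ob()
for n,z in (('carousel_axis',45),('port_top',82),('port_foot',45),('handle_top',105)):
    for u,f in pts('wrist',n): print(n,u,f,atz(P,u,z))
hsv=cv2.cvtColor(im,cv2.COLOR_RGB2HSV)
m=cv2.inRange(hsv,(5,150,120),(16,255,255))
n,l,s,c=cv2.connectedComponentsWithStats(m)
for i in range(1,n):
    if s[i,4]>150:
        q=np.argwhere(l==i)[:,::-1].astype(np.int32)
        h=cv2.convexHull(q.reshape(-1,1,2)); e=cv2.fitEllipse(h); print('ring',s[i],e,atz(P,e[0],59))
rows([471.8,-180.7,130],63,1)
E
python3 f.py w10.png
```

```text
{'t': 20.4, 'joints': [-22.2, 10.4, 48.4, 116.0, -9.2, 57.4, 4.0], 'position': [444.5, -233.2, 228.2], 'orientation': [-180.0, 0.0, 63.2], 'ft_force': [-0.0, -0.2, -0.9], 'gripper_width': 41.0}
carousel_axis [400.2 128.4] 0.57 [ 541.7 -192.9   45. ]
port_top [323.9 148.5] 0.94 [ 473.1 -177.3   82. ]
port_top [400.7 130. ] 0.36 [ 534.  -191.7   82. ]
port_foot [323.3 151.2] 0.85 [ 471.2 -179.9   45. ]
handle_top [537.1 100. ] 0.65 [ 628.4 -214.6  105. ]
ring [ 297  122   57   58 1605] ((325.20989990234375, 150.54501342773438), (55.923038482666016, 57.10719299316406), 177.05471801757812) [ 473.1 -179.8   59. ]
total tool shift mm [59.2  0.4 98.4] turn rad 0.001 per row [0.1 0.  0.1] 0.0011
```

View pics/w10.png

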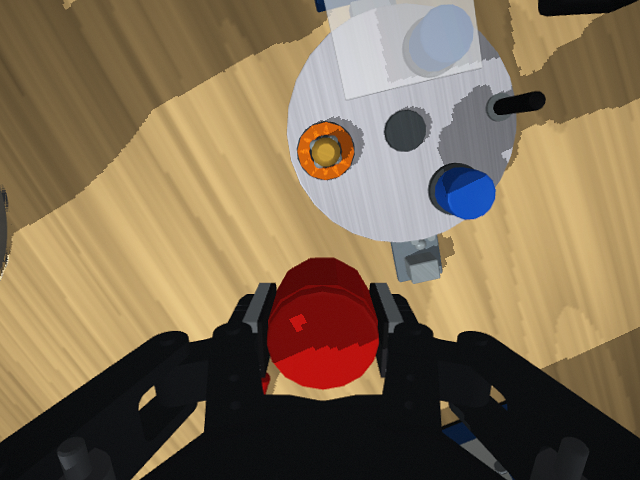

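apply_moves --targets '[[[0.0198, 0.0003, 0], 0, 1], [[0.0198, 0.0003, 0], 0, 1], [[0.0198, 0.0003, 0.02], 0, 1], [[0, 0, 0.04], 0, 1], [[0, 0, 0.04], 0, 1], [[0, 0, 0.028], 0, 1], [[0, 0, 0], 0, 1], [[0, 0, 0], 0, 1]]' --newtons 90

```text
t: 21.6
position: [473.0, -181.2, 101.4]
orientation: [179.9, -0.0, 63.0]
ft_force: [0.1, 0.2, 0.5]
gripper_width: 40.4
```

```bash
python3 - <<'E'
from h import *
ob()
rows([472.2,-180.7,90],63,1)
a=ctrl.read_camera('side');b=ctrl.read_camera('scene')
c=cv2.resize(a[150:230,290:390],(500,400),interpolation=cv2.INTER_CUBIC)
d=cv2.resize(b[180:240,210:285],(500,400),interpolation=cv2.INTER_CUBIC)
save(np.vstack([c,d])[:, :][:800],'v11.png')
save(cv2.resize(np.hstack([c,d]),(800,320)),'v11.png')
E
```

```text
{'t': 21.6, 'joints': [-19.3, 22.7, 40.4, 121.9, -21.7, 42.5, 8.2], 'position': [473.0, -181.2, 101.4], 'orientation': [179.9, -0.0, 63.0], 'ft_force': [0.1, 0.2, 0.5], 'gripper_width': 40.4}
total tool shift mm [ 0.1 -0.9 11.4] turn rad 0.0 per row [ 0.0001 -0.0009  0.0114] 0.0
```

View pics/v11.png

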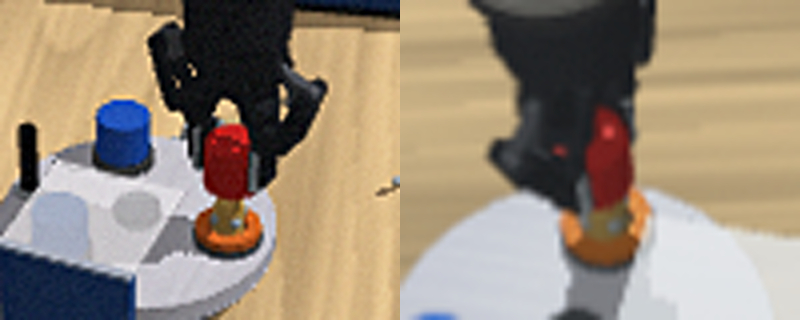

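Both outside views show the cap right above the stud, clear of the cover. Now I press down in small steps, watching the force.

apply_moves --targets '[[[0, -0.0008, 0.007], 0, 1], [[0, 0, 0.005], 0, 1], [[0, 0, 0.004], 0, 1], [[0, 0, 0], 0, 1]]'

```text
t: 22.2
position: [471.6, -180.4, 84.1]
orientation: [-180.0, 0.0, 63.0]
ft_force: [0.3, -0.1, -0.2]
gripper_width: 40.1
```

apply_moves --targets '[[[0, 0, 0.003], 0, 1], [[0, 0, 0.003], 0, 1]]'

```text
t: 22.45
position: [473.0, -180.1, 78.7]
orientation: [179.9, -0.1, 63.0]
ft_force: [5.8, 3.6, 1.4]
gripper_width: 40.3
```

apply_moves --targets '[[[0.001, 0.0007, 0.002], 0, 1], [[0, 0, 0.002], 0, 1]]'

```text
t: 22.7
position: [474.1, -179.9, 75.1]
orientation: [179.9, -0.1, 63.0]
ft_force: [2.2, 3.5, 11.7]
gripper_width: 40.3
```

apply_moves --targets '[[[0, 0, 0.003], 0, 1], [[0, 0, 0.003], 0, 1]]'

```text
t: 22.95
position: [473.5, -179.6, 68.4]
orientation: [179.9, -0.0, 63.0]
ft_force: [2.5, 1.0, -2.9]
gripper_width: 40.6
```

apply_moves --targets '[[[0, 0, 0.003], 0, 1], [[0, 0, 0.003], 0, 1]]'

```text
t: 23.2
position: [473.1, -179.7, 62.4]
orientation: [180.0, -0.0, 63.0]
ft_force: [3.4, 2.7, 5.1]
gripper_width: 39.9
```

The force peaked at 11.7 N, dropped to -2.9 N (the click), then rose again as the cap met the ring. I keep pressing to the stop.

apply_moves --targets '[[[0, 0, 0.002], 0, 1], [[0, 0, 0.0015], 0, 1], [[0, 0, 0], 0, 1]]'

```text
t: 23.58
position: [473.1, -179.8, 59.1]
orientation: [180.0, -0.0, 63.0]
ft_force: [1.7, 3.1, 9.4]
gripper_width: 40.2
```

apply_moves --targets '[[[0, 0, 0.0015], 0, 1], [[0, 0, 0.0], 0, 1]]'

```text
t: 23.82
position: [473.2, -179.8, 58.6]
orientation: [180.0, -0.1, 63.0]
ft_force: [-7.0, 8.3, 41.2]
gripper_width: 40.2
```

apply_moves --targets '[[[0, 0, 0.0015], 0, 1], [[0, 0, 0.0], 0, 1]]'

```text
t: 24.08
position: [473.3, -179.9, 58.1]
orientation: [180.0, -0.2, 63.0]
ft_force: [-16.0, 11.1, 73.6]
gripper_width: 40.6
```

The cap is at the stop and the force is higher than needed, so I ease off while staying at the stop.

apply_moves --targets '[[[0, 0, -0.002], 0, 1], [[0, 0, 0], 0, 1], [[0, 0, 0], 0, 1]]'

```text
t: 24.45
position: [473.2, -179.9, 58.8]
orientation: [180.0, -0.1, 63.0]
ft_force: [-4.8, 5.5, 30.7]
gripper_width: 40.4
```

```bash
python3 - <<'E'
from h import *
ob()
np.set_printoptions(precision=1,suppress=True)
for c in ('scene','side'):
    P,im=shot(c)
    for n,z in (('handle_top',105),('cap',53)): print(c,n,[(u,f,atz(P,u,z)) for u,f in pts(c,n)])
    if c=='side': a=im
    else: b=im
x=cv2.resize(a[130:230,270:395],(500,400),interpolation=cv2.INTER_CUBIC);y=cv2.resize(b[180:280,195:320],(500,400),interpolation=cv2.INTER_CUBIC)
save(cv2.resize(np.hstack([x,y]),(800,320)),'v12.png');ob()
E
```

```text
{'t': 24.4, 'joints': [-15.9, 26.7, 36.6, 123.1, -26.1, 37.7, 11.7], 'position': [473.2, -179.9, 58.8], 'orientation': [180.0, -0.1, 63.0], 'ft_force': [-4.8, 5.5, 30.7], 'gripper_width': 40.4}
scene handle_top [(array([231. , 260.6]), 0.67, array([ 626.5, -218.7,  105. ]))]
scene cap [(array([453.6, 201.8]), 0.79, array([433.1, 413.9,  53. ])), (array([462.2, 234. ]), 0.74, array([543.4, 420.3,  53. ])), (array([400.2, 244. ]), 0.64, array([567.2, 240.3,  53. ])), (array([247.1, 219.1]), 0.52, array([ 464.8, -185.4,   53. ]))]
side handle_top [(array([295.7, 178.8]), 0.71, array([ 635.4, -223.1,  105. ]))]
side cap [(array([296.3, 401.3]), 0.82, array([500. , 469.2,  53. ])), (array([349.6, 406.5]), 0.71, array([390.7, 464. ,  53. ])), (array([347.2, 208.4]), 0.53, array([ 472.6, -171.2,   53. ])), (array([346.1, 207.9]), 0.24, array([ 476., -173.,   53.]))]
{'t': 24.8, 'joints': [-15.9, 26.8, 36.6, 123.1, -26.1, 37.7, 11.7], 'position': [473.2, -179.9, 58.8], 'orientation': [180.0, -0.1, 63.0], 'ft_force': [-3.6, 5.6, 30.1], 'gripper_width': 40.4}
```

View pics/v12.png

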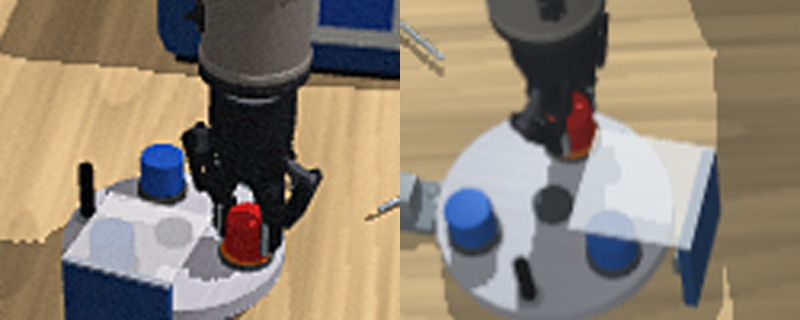

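Both views show the cap seated down on the ring and the carousel still in the service position. The push holds steady at about 30 N, so I hand in.

```bash
python3 -c "
from h import *
print(ctrl.close_job());ob()"
```

```text
the job is handed in; nothing more can be done
None
the job is handed in; nothing more can be done
```

The job is handed in after about 25 s of the 72 s, and it ended with the arm still gripping the cap and pressing it down on the port.

- **Carousel:** I gripped the handle and turned it anticlockwise. The resistance rose over the pin and fell again, and the handle nearly stopped against further nudges. After I let go, the port was clear of the cover. Its direction matched the base's orientation to about 1°, which is about as finely as I could measure it.
- **Cap:** I took the smaller red cap from the mat (40.4 mm jaw reading) and pressed it onto the port. The force peaked at 11.7 N and dropped to −2.9 N at the click. It then rose through the ring spring to a hard stop, with the tool at 58.6–58.8 mm. That matches the 59 mm I worked out from the text's dimensions.
- **Last check:** The push was steady at about 30 N. The scene and side pictures showed the cap seated on the ring and the carousel still in the service position. I did not touch the other loose things.

**Disagreements and limits:**
- At the stop the push briefly reached about 74 N, through the held cap. I eased it back to 30 N. That is above the 40 N limit for the arm or gripper body, but only the pads and the cap should have been in contact.
- Two wrist views of the cap before the grasp differed by about 3.5 mm. The single outside cameras were up to about a centimetre off the wrist camera, so I relied on the wrist views.
- I judged the ring's travel from tool height and force, and did not see it directly.

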